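Free a jammed parts cup from its bench holder

TASK

One of the two aluminium parts cups is stuck in the steel holder bolted to the bench, its two ears caught under the holder's clips. Grip that cup by its rim, twist it until the ears are clear of the clips, pull it straight up out of the holder, and set it down gently, upright, on the floor of the shallow steel tray. Do not drop it, and leave the other cup where it stands.

Things in the scene. Friction and masses are not known exactly. Their poses are not given: they have to be found in the camera images.
- cup_center (a point): The stuck cup: round, pale aluminium, 0.3 kg, 54 mm outside diameter, 110 mm tall. Point: on its axis half-way up; z up. Its 74 mm flange, 40-44 mm above its underside, rests on the pot's rim, so the cup's rim is 126 mm above the table. Two flange ears, 16 mm wide, reach 46 mm out at its +x and -x, at first under the clips within 0.12 rad. Above the clips it is plain: grip across it at any yaw.
- holder: Steel holder fixed to the table: base 116 x 116 x 8 mm, pot 76 mm outside, rim 56 mm high. Clips at +x and -x, 24 mm wide, 67 mm high, reach in over the ears. Origin: pot axis, table height; z up. The cup turns easily either way but lifts only 1-3 mm until its ears are 0.5 rad past the clips; 0.9 rad (50 degrees) from the start surely clears them, then nothing else holds it.
- tray: Shallow square steel tray, fixed and empty: 140 x 140 mm outside, walls 4 mm thick and 16 mm high, top of the floor 4 mm above the table. The origin is at its centre at table height; z is up. Seated in the holder, the cup's underside is 16 mm above the table, so in the tray it stands 12 mm lower.
- spare_cup_center (a point): The other cup, identical to the stuck one (54 mm diameter, 110 mm tall, the same flange and ears), loose, standing free and upright on the table. Not to be moved. This point is on its axis half-way up, 55 mm above its underside.
Mind the look-alikes: they are no part of the job. Of the things that look like the holder, the smallest one is meant.

How it is judged (in metres and radians):
On the way:
1. the cup is turned more than 20 degrees away from the clips while still seated in the holder (angle between the x axis of cup_center and the x axis of holder, either way round above 0.35 rad and z of cup_center in the frame of holder below 0.085 m and horizontal distance between cup_center and holder below 0.012 m), for 0.02 s.
At the end, for the whole second after the job is handed in: The cup that was stuck stands upright (within 10 degrees) and at rest on the floor of the tray, released, its axis within 50 mm of the tray's centre (anywhere its base lies flat inside the walls) (horizontal distance between cup_center and tray below 0.05 m and z of cup_center in the frame of tray between 0.052 and 0.065 m and angle between cup_center's own z axis and vertical below 0.18 rad and linear speed of cup below 0.03 m/s); the robot touches nothing.
It fails at once if the other cup is moved by more than 30 mm (distance of spare_cup_center from where it was at the start of the episode above 0.03 m).
It fails at once if the stuck cup is dropped (falls freely by more than about 3 cm) (linear speed of cup above 0.8 m/s and contact force between cup and the fingers below 0.1 N).
It also fails if it takes over 42 s, if anything falls off the work surface, if the arm or the gripper's body presses on something with over 40 N, if the wrist force passes 120 N, or if a joint passes its speed limit or range.

ROBOT

A 6-joint arm with a two-finger parallel gripper is mounted at the origin on a cart in front of the work surface, level with it; the furniture and walls round the work are solid. World frame = base frame: x ahead of the robot, y to its left, z up, the work surface at z = 0. Lengths are in m, angles in degrees, forces in N, time in s.
With the tool pointing down it reaches from about 0.4 to 0.825 m from the base axis. Payload 7 kg.
Tool frame: the origin (TCP) lies midway between the tips of the shut fingers; the grasp point (between the pads) lies 19 mm behind it; z points along the fingers, y is the line along which they close (so a half turn about z gives the same grasp; the last joint's range is limited). The gripper opens to 88 mm and grips with 3 to 60 N. Pads are 19 mm wide; open, the fingers measure 130 mm over their backs; the gripper's body (78 mm by 193 mm) begins 47 mm behind the grasp point.
Start: joints at [-54.425, 20.546, 0.682, 0, -70.136, -16.507], TCP at [0.22, -0.638, 0.227] pointing down, gripper open.
Joint ranges: [-176.03, 176.03], [-82.01, 121.73], [-58.28, 71.71], [-173.87, 95.51], [-174.79, -0.11], [-173.66, 173.66]. Speed limits (degrees/s): [136.94, 136.94, 172.46, 180, 180, 180].

INTERFACE

Orientations are given as [roll, pitch, yaw] about the fixed x, y, z axes, in that order (R = Rz(yaw) Ry(pitch) Rx(roll)).
In Python, from plant import r gives the robot as it stands. The module is installed in compiled form; this text tells all that it offers.
- The arm moves only by the tool play_rows, never from a script. Its argument "rows" is a list of rows, each an object with "slide": the shift along the tool's x, y, z as a fraction of full scale, a list of three; "delta_rot": the turn, a rotation vector about the tool's x, y, z as a fraction of full scale, a list of three; "fingers": the opening, from -1 (shut) to 1 (fully open). In form: [{"slide": [x, y, z], "delta_rot": [rx, ry, rz], "fingers": fingers}, ...]. A call has 1 to 8 rows; each row shifts and turns the commanded pose from where the row before left it, along the tool's axes as they then stand; what a row does not reach is not made up. Full scale, the value 1, is 0.15 m for a shift and 0.08 rad for a turn. A row lasts 1/8 s, in which the tool goes at most 62.5 mm and 10.7 degrees, less where a joint would pass 70% of its speed; a pose out of reach is approached as far as the arm can. A call with a number of a shift or a turn outside -1 to 1 is refused whole. A call with a gripper value outside its range is refused whole. The fingers move at their own pace and stop on an object; "squeeze" is the grip in N (left out, the last holds). Time passes only in rows, so rows that do not move let the fingers close. It gives the time, the measured TCP pose, the force, the opening and the grip force at its end, in the units of the state.
- r.get_state(): the state, without advancing time (a new reading comes with each control period).
- r.capture(name): name is "scene" or "top"; returns a dict with "image" (480x640x3 uint8, blue, green, red), "fx", "fy", "cx", "cy" (pixels), "distortion" ([k1, k2, p1, p2, k3] as OpenCV has them; the pictures are not rectified), "R" (3x3) and "t" (3): a world point X has camera coordinates R X + t. Camera axes: x right, y down, z forward; pixel columns grow to the right and rows downward; lengths in m; the calibration is good to about 2 mm. A picture is of the moment at which its call begins. There is no depth.
- r.close_job(): hands the job in; it is judged then, once.
The state is a dict: "time_s": time; "joints": joint angles; "qd": joint speeds; "joint_torque": joint torques, N m; "tcp_pos": TCP position; "eef_rot": TCP orientation; "contact_force": force on the tool from outside, world axes, zero at the start; "moment": the same for the moment, N m; "gripper_width": finger opening in m; "gripper_force": force on a finger pad.
Only numpy, scipy, OpenCV 4.12 (cv2) and the standard library are available. Lean on these libraries where they do the work, as an engineer would, in place of code of your own. Each camera call takes 0.05 s, during which the arm holds its last target. There are 200 camera calls.

## Working session

There is one attempt and no reset: what is moved stays moved. The work goes in short steps, Python scripts to look and compute and a tool call to move; the robot and the scene stay as the last step left them, time stands still between calls to the robot, and variables do not carry over. Pictures are saved under pics/ and viewed, at most 10 in all, crops included, and the job is handed in when it is done.

Besides the shell and the picture viewer there is one more tool, called in YAML: its name, and indented under it one key for each argument. play_rows: Moves the arm, as the interface text tells. Shift numbers are shares of 0.15 m and turn numbers shares of 0.08 rad, none past 1 either way. Its arguments: {"type":"object","properties":{"rows":{"type":"array"},"squeeze":{"type":"number"}},"required":["rows"]}

```bash
mkdir -p pics
cat > h.py <<'E'
import numpy as np, cv2
from plant import r
def cam(n):
    c=r.capture(n); K=np.array([[c['fx'],0,c['cx']],[0,c['fy'],c['cy']],[0,0,1.]]); c['K']=K
    c['R']=np.array(c['R']);c['t']=np.array(c['t']);c['d']=np.array(c['distortion'],float);return c
def ray(c,uv,z):
    p=cv2.undistortPoints(np.array(uv,float).reshape(-1,1,2),c['K'],c['d']).reshape(-1,2)
    d=np.c_[p,np.ones(len(p))]@c['R']; o=-c['R'].T@c['t']
    return o+d*((z-o[2])/d[:,2])[:,None]
def proj(c,X):
    return cv2.projectPoints(np.array(X,float).reshape(-1,3),cv2.Rodrigues(c['R'])[0],c['t'],c['K'],c['d'])[0].reshape(-1,2)
E
python3 - <<'E'
from h import *
for n in('scene','top'):
    c=cam(n);cv2.imwrite(f'pics/{n}0.png',c['image']);print(n,-c['R'].T@c['t'],c['R'][2],c['fx'])
s=r.get_state();print(s)
E
```

```text
scene [-0.3162154   0.6820807   0.58056738] [ 0.68031447 -0.579478   -0.44875101] 472.78112511206103
top [0.21175958 0.01691348 1.72603055] [ 0.15312987  0.00303269 -0.98820142] 583.9782971672687
{'time_s': 0.1, 'joints': array([-5.44263217e+01,  2.05870923e+01,  6.39462752e-01, -1.81240666e-02,
       -7.01322789e+01, -1.65059330e+01]), 'qd': array([-0.10059163, -0.11022247,  0.11898472,  0.02035785, -0.00482473,
        0.10795111]), 'joint_torque': array([-9.79486613e-04, -5.84163272e+01,  2.93751347e+01,  7.01542094e+00,
        1.02293550e-02, -6.78629112e-05]), 'tcp_pos': array([ 0.22035098, -0.63758381,  0.22572116]), 'eef_rot': array([ 1.79918543e+02, -6.36878220e-03, -1.60938422e+02]), 'contact_force': array([0.0997962 , 0.49979484, 0.22739845]), 'moment': array([0.02664978, 0.00809722, 0.0247341 ]), 'gripper_force': 0.0, 'gripper_width': 0.08746078076584918}
```

View pics/scene0.png

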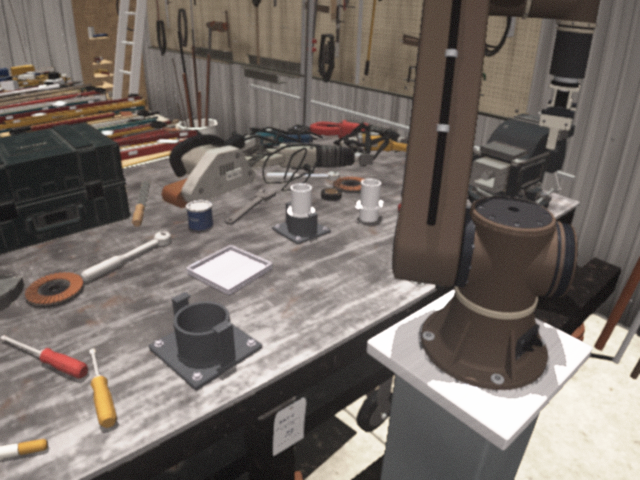

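View pics/top0.png

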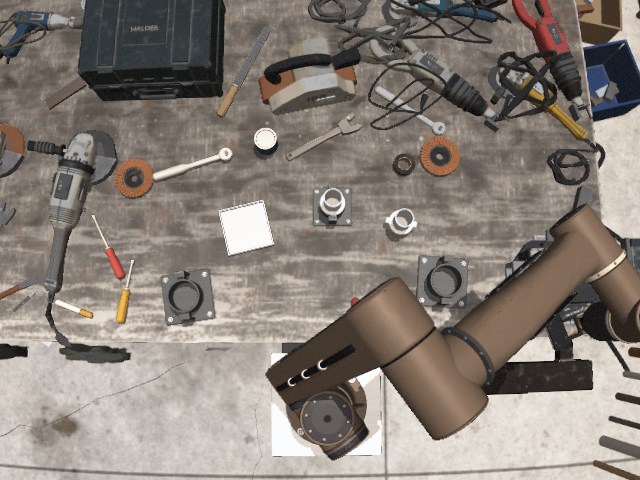

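Run:
```python
from h import *
c=cam('top');im=c['image']
cv2.imwrite('pics/crop.png',cv2.resize(im[160:270,210:430],None,fx=3.6,fy=3.6,interpolation=cv2.INTER_CUBIC))
m=(im.min(2)>215).astype(np.uint8)
m=cv2.morphologyEx(m,cv2.MORPH_CLOSE,np.ones((3,3)))
for k in cv2.findContours(m[160:270,210:430],0,2)[0]:
    if cv2.contourArea(k)>40:
        k=k+[210,160];q=cv2.minAreaRect(k);print(cv2.contourArea(k),q,cv2.fitEllipse(k))
        if cv2.contourArea(k)>1000:
            P=ray(c,cv2.boxPoints(q),.01);print(P,P.mean(0))
c2=cam('scene');i2=c2['image'];cv2.imwrite('pics/crop2.png',cv2.resize(i2[165:255,255:395],None,fx=5,fy=5,interpolation=cv2.INTER_CUBIC))
```

```text
121.5 ((401.4999694824219, 220.49996948242188), (28.567060470581055, 18.582456588745117), 33.690067291259766) ((402.031494140625, 219.52420043945312), (18.368722915649414, 27.25728988647461), 109.4539794921875)
2024.5 ((245.4957275390625, 226.88198852539062), (45.58292007446289, 46.694698333740234), 76.60750579833984) ((245.75315856933594, 226.93736267089844), (52.28386688232422, 54.5466194152832), 57.82857131958008)
[[0.57787385 0.32210879 0.01      ]
 [0.60921305 0.18456681 0.01      ]
 [0.4735669  0.15246045 0.01      ]
 [0.44256203 0.28815234 0.01      ]] [0.52580395 0.2368221  0.01      ]
76.5 ((333.2318420410156, 200.19029235839844), (24.588233947753906, 20.0), 28.072484970092773) ((332.5387268066406, 200.2589874267578), (21.44061279296875, 23.460004806518555), 150.3612518310547)
```

View pics/crop.png

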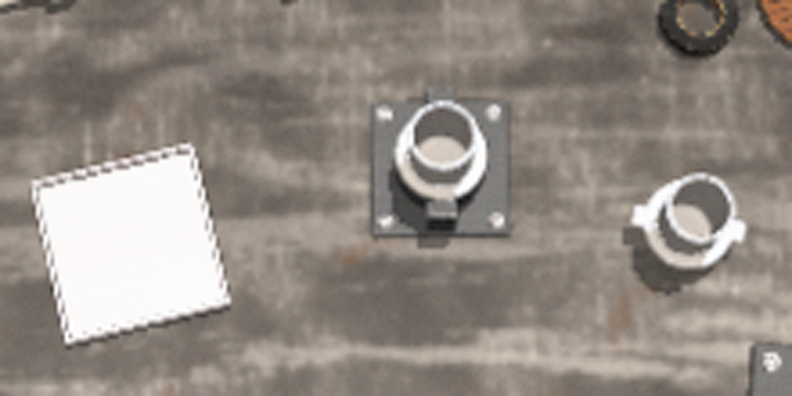

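View pics/crop2.png

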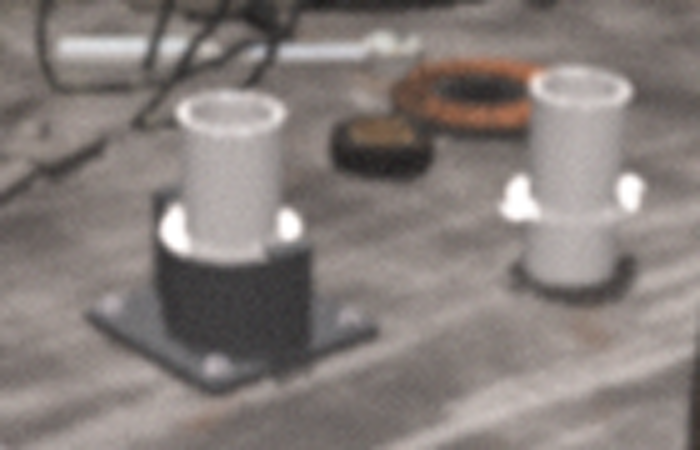

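The crops show the stuck cup's rim centred at about (443,136) in the enlarged top crop. Its base plate corners are near (371,98) and (511,237), with the clips along world x. The spare's rim is at (702,208) and the white tray is at the left. In the scene crop, the stuck cup's rim is at (231,113).

Run:
```python
from h import *
c=cam('top');f=lambda p,s,o:(np.array(p,float)+.5)/s-.5+o
T=lambda p:f(p,3.6,[210,160])
print('rim',ray(c,T([[443,136]]),.126),'spare',ray(c,T([[702,208]]),.110))
print('flange edge',ray(c,T([[395,160],[489,160]]),.06))
B=ray(c,T([[371,99],[509,97],[511,236],[374,237]]),.008);print(B,B.mean(0))
print('tray top',ray(c,T([[32,183],[191,144],[231,301],[67,345]]),.016).mean(0))
d=cam('scene');S=lambda p:f(p,5,[255,165])
print('scene rim',ray(d,S([[231,113]]),.126),'spare',ray(d,S([[581,88]]),.110))
```

```text
rim [[ 0.58524192 -0.02294377  0.126     ]] spare [[ 0.52898639 -0.22603606  0.11      ]]
flange edge [[ 0.58114866  0.01463099  0.06      ]
 [ 0.58027501 -0.06157532  0.06      ]]
[[ 0.64541013  0.03411762  0.008     ]
 [ 0.64582235 -0.08191692  0.008     ]
 [ 0.52696969 -0.08108143  0.008     ]
 [ 0.52744662  0.03276173  0.008     ]] [ 0.5864122  -0.02402975  0.008     ]
tray top [0.52370189 0.23506055 0.016     ]
scene rim [[ 0.58068616 -0.02263019  0.126     ]] spare [[ 0.5229427  -0.22376105  0.11      ]]
```

play_rows:
  rows:
    - {"slide":[-0.227,0.192,0],"delta_rot":[0,0,0],"fingers":1}
    - {"slide":[-0.227,0.192,0],"delta_rot":[0,0,0],"fingers":1}
    - {"slide":[-0.227,0.192,0],"delta_rot":[0,0,0],"fingers":1}
    - {"slide":[-0.227,0.192,0],"delta_rot":[0,0,0],"fingers":1}
    - {"slide":[-0.227,0.192,0],"delta_rot":[0,0,0],"fingers":1}
    - {"slide":[-0.227,0.192,0],"delta_rot":[0,0,0],"fingers":1}
    - {"slide":[-0.227,0.192,0],"delta_rot":[0,0,0],"fingers":1}
    - {"slide":[-0.227,0.192,0],"delta_rot":[0,0,0],"fingers":1}

```text
time_s: 1.3
tcp_pos: [0.4033, -0.3299, 0.2268]
eef_rot: [-180.0, 0.0, -160.9]
contact_force: [1.6, -0.1, -0.8]
gripper_width: 0.0873
gripper_force: 0.0
```

play_rows:
  rows:
    - {"slide":[-0.227,0.192,0],"delta_rot":[0,0,0],"fingers":1}
    - {"slide":[-0.227,0.192,0],"delta_rot":[0,0,0],"fingers":1}
    - {"slide":[-0.227,0.192,0],"delta_rot":[0,0,0],"fingers":1}
    - {"slide":[-0.227,0.192,0],"delta_rot":[0,0,0],"fingers":1}
    - {"slide":[-0.227,0.192,0],"delta_rot":[0,0,0],"fingers":1}
    - {"slide":[-0.227,0.192,0],"delta_rot":[0,0,0],"fingers":1}
    - {"slide":[-0.2,0.17,0],"delta_rot":[0,0,0],"fingers":1}
    - {"slide":[0,0,0],"delta_rot":[0,0,0],"fingers":1}

```text
time_s: 2.3
tcp_pos: [0.5604, -0.0652, 0.2263]
eef_rot: [180.0, -0.0, -160.8]
contact_force: [0.4, -0.2, 0.6]
gripper_width: 0.0877
gripper_force: 0.0
```

```bash
cat > s.py <<'E'
from h import *
import sys
from scipy.spatial.transform import Rotation as Ro
s=r.get_state();Rm=Ro.from_euler('xyz',s['eef_rot'],degrees=True).as_matrix()
print(s['time_s'],s['tcp_pos'],s['eef_rot'],s['joints'],s['contact_force'],s['gripper_width'],s['gripper_force'])
if len(sys.argv)>3: print('slide total',Rm.T@(np.array(sys.argv[1:4],float)-s['tcp_pos'])/.15)
E
python3 s.py .5845 -.023 .092
```

```text
2.3 [ 0.56044201 -0.06516125  0.22625933] [ 1.79997162e+02 -5.03064860e-03 -1.60780463e+02] [ 1.32397092e+01  1.01758749e+01 -1.35627150e+01 -2.51035793e-03
 -6.62667089e+01 -8.40191620e+01] [ 0.4133826  -0.2254363   0.56427886] 0.08770219537666843 0.0
slide total [-0.24405264  0.21256729  0.89505133]
```

play_rows:
  rows:
    - {"slide":[-0.122,0.106,0],"delta_rot":[0,0,0],"fingers":1}
    - {"slide":[-0.122,0.106,0],"delta_rot":[0,0,0],"fingers":1}
    - {"slide":[0,0,0.2],"delta_rot":[0,0,0],"fingers":1}
    - {"slide":[0,0,0.2],"delta_rot":[0,0,0],"fingers":1}
    - {"slide":[0,0,0.1],"delta_rot":[0,0,0],"fingers":1}
    - {"slide":[0,0,0],"delta_rot":[0,0,0],"fingers":1}

```text
time_s: 3.05
tcp_pos: [0.5833, -0.0252, 0.1508]
eef_rot: [180.0, -0.1, -160.9]
contact_force: [-0.7, 0.5, 1.1]
gripper_width: 0.0877
gripper_force: 0.0
```

```bash
python3 s.py .5845 -.023 .092
python3 - <<'E'
from h import *
a=cam('scene')['image'][100:260,230:420];cv2.imwrite('pics/p1.png',cv2.resize(a,None,fx=4,fy=3.7,interpolation=2))
E
```

```text
3.05 [ 0.58330139 -0.02519619  0.15082158] [ 1.79999092e+02 -1.08205698e-01 -1.60933448e+02] [ 1.67074947e+01  1.55622566e+01 -1.69968025e+01  4.20294328e-03
 -5.75490923e+01 -8.76432025e+01] [-0.70358848  0.46069616  1.06083873] 0.08769994608525286 0.0
slide total [-0.01307571  0.01122152  0.39212008]
```

View pics/p1.png

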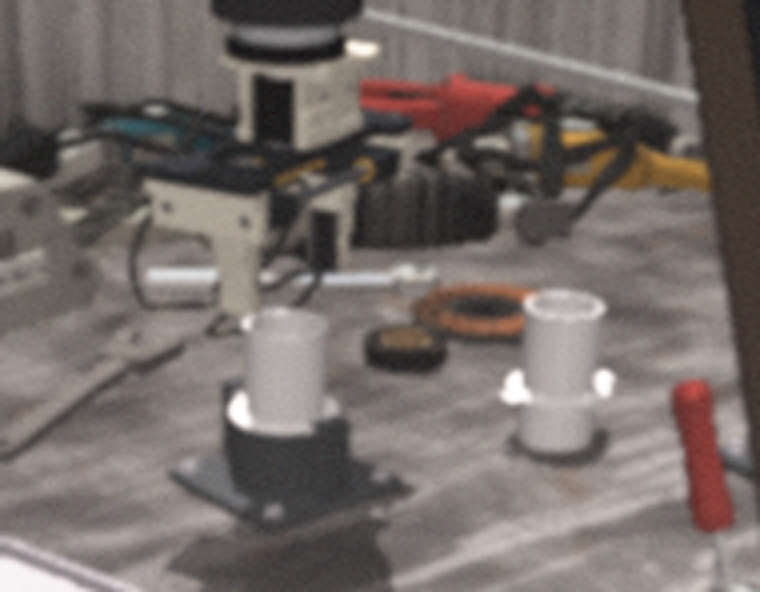

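The fingers straddle the stuck cup (pixels 245–325 in the crop) just above its rim, so I can descend.

play_rows:
  rows:
    - {"slide":[-0.013,0.011,0.1],"delta_rot":[0,0,0],"fingers":1}
    - {"slide":[0,0,0.1],"delta_rot":[0,0,0],"fingers":1}
    - {"slide":[0,0,0.1],"delta_rot":[0,0,0],"fingers":1}
    - {"slide":[0,0,0.09],"delta_rot":[0,0,0],"fingers":1}
    - {"slide":[0,0,0],"delta_rot":[0,0,0],"fingers":1}

```text
time_s: 3.72
tcp_pos: [0.584, -0.0233, 0.0915]
eef_rot: [180.0, -0.2, -160.9]
contact_force: [-0.4, -0.4, 0.9]
gripper_width: 0.0876
gripper_force: 0.0
```

play_rows:
  rows:
    - {"slide":[0,0,0],"delta_rot":[0,0,0],"fingers":-1}
    - {"slide":[0,0,0],"delta_rot":[0,0,0],"fingers":-1}
    - {"slide":[0,0,0],"delta_rot":[0,0,0],"fingers":-1}
    - {"slide":[0,0,0],"delta_rot":[0,0,0],"fingers":-1}
    - {"slide":[0,0,0],"delta_rot":[0,0,0],"fingers":-1}
    - {"slide":[0,0,0],"delta_rot":[0,0,0],"fingers":-1}
  squeeze: 35

```text
time_s: 4.47
tcp_pos: [0.5853, -0.0241, 0.0939]
eef_rot: [-179.9, 0.0, -160.9]
contact_force: [-0.0, -5.4, 3.3]
gripper_width: 0.0524
gripper_force: 35.0
```

play_rows:
  rows:
    - {"slide":[0,0,0],"delta_rot":[0,0,-1],"fingers":-1}
    - {"slide":[0,0,0],"delta_rot":[0,0,-1],"fingers":-1}
    - {"slide":[0,0,0],"delta_rot":[0,0,-1],"fingers":-1}
    - {"slide":[0,0,0],"delta_rot":[0,0,-1],"fingers":-1}
    - {"slide":[0,0,0],"delta_rot":[0,0,-1],"fingers":-1}
    - {"slide":[0,0,0],"delta_rot":[0,0,-1],"fingers":-1}
    - {"slide":[0,0,0],"delta_rot":[0,0,0],"fingers":-1}

```text
time_s: 5.35
tcp_pos: [0.5857, -0.0237, 0.0938]
eef_rot: [-179.9, 0.0, -133.4]
contact_force: [2.9, -5.1, 2.1]
gripper_width: 0.0524
gripper_force: 35.0
```

play_rows:
  rows:
    - {"slide":[0,0,0],"delta_rot":[0,0,-1],"fingers":-1}
    - {"slide":[0,0,0],"delta_rot":[0,0,-1],"fingers":-1}
    - {"slide":[0,0,0],"delta_rot":[0,0,-1],"fingers":-1}
    - {"slide":[0,0,0],"delta_rot":[0,0,-1],"fingers":-1}
    - {"slide":[0,0,0],"delta_rot":[0,0,-1],"fingers":-1}
    - {"slide":[0,0,0],"delta_rot":[0,0,-1],"fingers":-1}
    - {"slide":[0,0,0],"delta_rot":[0,0,-1],"fingers":-1}
    - {"slide":[0,0,0],"delta_rot":[0,0,0],"fingers":-1}

```text
time_s: 6.35
tcp_pos: [0.5852, -0.0234, 0.0938]
eef_rot: [-179.9, -0.0, -101.4]
contact_force: [-0.1, -3.6, 6.1]
gripper_width: 0.0525
gripper_force: 35.0
```

```bash
python3 s.py
python3 - <<'E'
from h import *
a=cam('scene')['image'][130:250,250:400];cv2.imwrite('pics/p2.png',cv2.resize(a,None,fx=4.8,fy=4.8,interpolation=2))
E
```

```text
6.35 [ 0.58520032 -0.02344154  0.0937999 ] [-1.79946954e+02 -2.03087664e-02 -1.01394358e+02] [ 16.85187952  19.01444762 -20.64461938   0.05587841 -50.30382812
 -28.28190462] [-0.08875107 -3.60997378  6.10202715] 0.05253056968546005 34.98682597652078
```

View pics/p2.png

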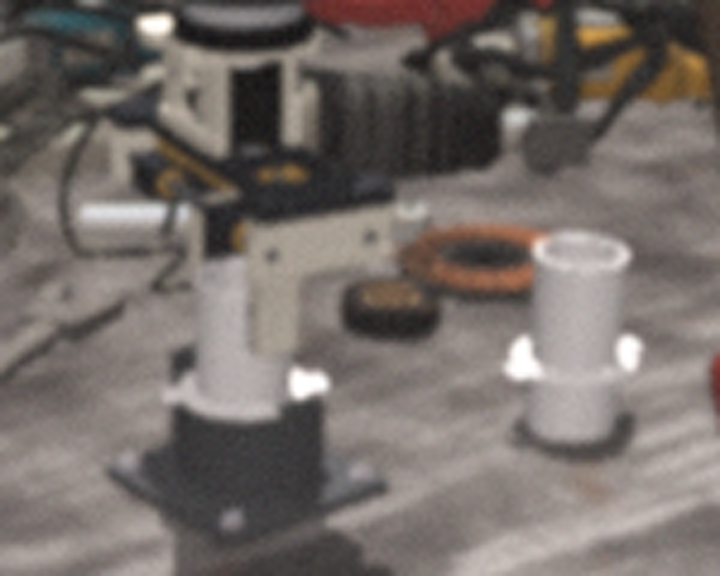

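The cup has turned: its ears now stick out at (310,383) and (180,390), clear of the clips. I'll lift slowly.

play_rows:
  rows:
    - {"slide":[0,0,-0.03],"delta_rot":[0,0,0],"fingers":-1}
    - {"slide":[0,0,-0.03],"delta_rot":[0,0,0],"fingers":-1}
    - {"slide":[0,0,-0.03],"delta_rot":[0,0,0],"fingers":-1}
    - {"slide":[0,0,0],"delta_rot":[0,0,0],"fingers":-1}

```text
time_s: 6.9
tcp_pos: [0.5848, -0.0227, 0.1067]
eef_rot: [-180.0, 0.0, -101.4]
contact_force: [0.2, -0.2, -4.1]
gripper_width: 0.0526
gripper_force: 35.0
```

play_rows:
  rows:
    - {"slide":[0,0,-0.08],"delta_rot":[0,0,0],"fingers":-1}
    - {"slide":[0,0,-0.08],"delta_rot":[0,0,0],"fingers":-1}
    - {"slide":[0,0,-0.08],"delta_rot":[0,0,0],"fingers":-1}
    - {"slide":[0,0,-0.08],"delta_rot":[0,0,0],"fingers":-1}
    - {"slide":[0,0,-0.08],"delta_rot":[0,0,0],"fingers":-1}
    - {"slide":[0,0,-0.08],"delta_rot":[0,0,0],"fingers":-1}
    - {"slide":[0,0,-0.08],"delta_rot":[0,0,0],"fingers":-1}
    - {"slide":[0,0,0],"delta_rot":[0,0,0],"fingers":-1}

```text
time_s: 7.9
tcp_pos: [0.5855, -0.0229, 0.1918]
eef_rot: [-179.9, 0.0, -101.3]
contact_force: [0.5, -0.2, -2.5]
gripper_width: 0.053
gripper_force: 35.0
```

```bash
python3 s.py .525 .236 .19
```

```text
7.9 [ 0.58551835 -0.02289922  0.19179473] [-1.79889839e+02  4.57838616e-02 -1.01336732e+02] [ 1.68747111e+01  1.36003884e+01 -1.38534355e+01  1.32341582e-02
 -6.24274583e+01 -2.82176008e+01] [ 0.48342706 -0.17507524 -2.54935827] 0.05299337955517877 34.979238426312804
slide total [-1.61299932  0.73489495  0.01184087]
```

play_rows:
  rows:
    - {"slide":[-0.115,0.0525,0],"delta_rot":[0,0,0],"fingers":-1}
    - {"slide":[-0.115,0.0525,0],"delta_rot":[0,0,0],"fingers":-1}
    - {"slide":[-0.115,0.0525,0],"delta_rot":[0,0,0],"fingers":-1}
    - {"slide":[-0.115,0.0525,0],"delta_rot":[0,0,0],"fingers":-1}
    - {"slide":[-0.115,0.0525,0],"delta_rot":[0,0,0],"fingers":-1}
    - {"slide":[-0.115,0.0525,0],"delta_rot":[0,0,0],"fingers":-1}
    - {"slide":[-0.115,0.0525,0],"delta_rot":[0,0,0],"fingers":-1}
    - {"slide":[-0.115,0.0525,0],"delta_rot":[0,0,0],"fingers":-1}

```text
time_s: 8.9
tcp_pos: [0.5499, 0.1259, 0.1906]
eef_rot: [-180.0, 0.0, -101.3]
contact_force: [0.2, -0.3, -3.0]
gripper_width: 0.053
gripper_force: 35.0
```

play_rows:
  rows:
    - {"slide":[-0.115,0.0525,0],"delta_rot":[0,0,0],"fingers":-1}
    - {"slide":[-0.115,0.0525,0],"delta_rot":[0,0,0],"fingers":-1}
    - {"slide":[-0.115,0.0525,0],"delta_rot":[0,0,0],"fingers":-1}
    - {"slide":[-0.115,0.0525,0],"delta_rot":[0,0,0],"fingers":-1}
    - {"slide":[-0.115,0.0525,0],"delta_rot":[0,0,0],"fingers":-1}
    - {"slide":[-0.115,0.0525,0],"delta_rot":[0,0,0],"fingers":-1}
    - {"slide":[0,0,0],"delta_rot":[0,0,0],"fingers":-1}
    - {"slide":[0,0,0],"delta_rot":[0,0,0],"fingers":-1}

```text
time_s: 9.9
tcp_pos: [0.5241, 0.2356, 0.1905]
eef_rot: [180.0, -0.0, -101.3]
contact_force: [-0.5, 0.2, -3.3]
gripper_width: 0.0524
gripper_force: 35.0
```

```bash
python3 s.py .525 .236 .0818
python3 - <<'E'
from h import *
a=cam('scene')['image'][130:300,150:330];cv2.imwrite('pics/p3.png',cv2.resize(a,None,fx=3.5,fy=3.5,interpolation=2))
E
```

```text
9.9 [0.52410186 0.23557406 0.19046442] [ 1.79989043e+02 -1.83176166e-02 -1.01325069e+02] [ 4.37031299e+01  1.26955017e+01 -1.52407798e+01  1.72129227e-03
 -6.20850086e+01 -5.50290066e+01] [-0.5337004   0.18394245 -3.32172812] 0.052387024380841425 34.97904270887375
slide total [-0.00419172 -0.00545195  0.72442713]
```

View pics/p3.png

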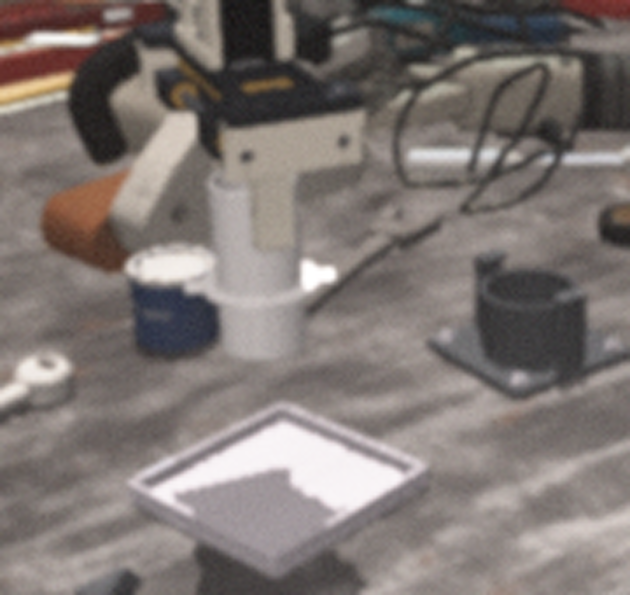

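play_rows:
  rows:
    - {"slide":[0,0,0.08],"delta_rot":[0,0,0],"fingers":-1}
    - {"slide":[0,0,0.08],"delta_rot":[0,0,0],"fingers":-1}
    - {"slide":[0,0,0.08],"delta_rot":[0,0,0],"fingers":-1}
    - {"slide":[0,0,0.08],"delta_rot":[0,0,0],"fingers":-1}
    - {"slide":[0,0,0.08],"delta_rot":[0,0,0],"fingers":-1}
    - {"slide":[0,0,0.08],"delta_rot":[0,0,0],"fingers":-1}
    - {"slide":[0,0,0.08],"delta_rot":[0,0,0],"fingers":-1}
    - {"slide":[0,0,0],"delta_rot":[0,0,0],"fingers":-1}

```text
time_s: 10.95
tcp_pos: [0.5237, 0.235, 0.1053]
eef_rot: [179.9, -0.1, -101.4]
contact_force: [-0.3, -0.2, -3.4]
gripper_width: 0.0526
gripper_force: 35.0
```

```bash
python3 s.py .525 .236 .0818
python3 - <<'E'
from h import *
c=cam('scene');a=c['image'][130:300,150:330];cv2.imwrite('pics/p4.png',cv2.resize(a,None,fx=3.5,fy=3.5,interpolation=2))
print((proj(c,[[.525,.236,.03],[.525,.236,.11],[.525,.236,.004]])-[150,130])*3.5)
E
```

```text
10.95 [0.52367097 0.23497028 0.10532771] [ 1.79921723e+02 -9.56234879e-02 -1.01351113e+02] [ 4.36808384e+01  1.73850636e+01 -2.12605319e+01 -1.19406985e-02
 -5.14776278e+01 -5.50245695e+01] [-0.28608438 -0.15588198 -3.41427094] 0.052579027224821086 34.97921892441809
slide total [-0.00873616 -0.00754998  0.15682684]
[[270.00168731 452.62412845]
 [260.88088824 343.39734804]
 [272.90047716 486.53187723]]
```

View pics/p4.png

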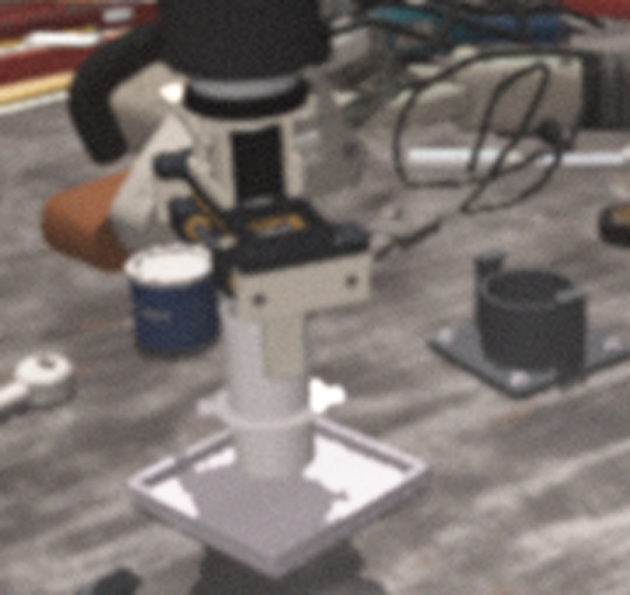

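The cup is upright over the tray, with its base at (272,460) near the tray's centre at about (280,485). I'll lower it gently.

play_rows:
  rows:
    - {"slide":[0,0,0.04],"delta_rot":[0,0,0],"fingers":-1}
    - {"slide":[0,0,0.04],"delta_rot":[0,0,0],"fingers":-1}
    - {"slide":[0,0,0.03],"delta_rot":[0,0,0],"fingers":-1}
    - {"slide":[0,0,0.015],"delta_rot":[0,0,0],"fingers":-1}
    - {"slide":[0,0,0.01],"delta_rot":[0,0,0],"fingers":-1}
    - {"slide":[0,0,0],"delta_rot":[0,0,0],"fingers":-1}

```text
time_s: 11.75
tcp_pos: [0.5243, 0.2354, 0.0863]
eef_rot: [180.0, -0.0, -101.3]
contact_force: [-0.7, -0.1, -2.9]
gripper_width: 0.0528
gripper_force: 35.0
```

play_rows:
  rows:
    - {"slide":[0,0,0.007],"delta_rot":[0,0,0],"fingers":-1}
    - {"slide":[0,0,0.007],"delta_rot":[0,0,0],"fingers":-1}
    - {"slide":[0,0,0],"delta_rot":[0,0,0],"fingers":-1}

```text
time_s: 12.12
tcp_pos: [0.5242, 0.2354, 0.0842]
eef_rot: [180.0, -0.0, -101.3]
contact_force: [0.3, -0.2, -3.3]
gripper_width: 0.0527
gripper_force: 35.0
```

play_rows:
  rows:
    - {"slide":[0,0,0.007],"delta_rot":[0,0,0],"fingers":-1}
    - {"slide":[0,0,0.007],"delta_rot":[0,0,0],"fingers":-1}
    - {"slide":[0,0,0],"delta_rot":[0,0,0],"fingers":-1}

```text
time_s: 12.5
tcp_pos: [0.5242, 0.2354, 0.082]
eef_rot: [180.0, -0.0, -101.3]
contact_force: [0.5, -0.3, -2.9]
gripper_width: 0.0527
gripper_force: 35.0
```

play_rows:
  rows:
    - {"slide":[0,0,0.007],"delta_rot":[0,0,0],"fingers":-1}
    - {"slide":[0,0,0],"delta_rot":[0,0,0],"fingers":-1}

```text
time_s: 12.75
tcp_pos: [0.5244, 0.2355, 0.0817]
eef_rot: [-180.0, 0.0, -101.3]
contact_force: [-1.9, 0.6, 4.2]
gripper_width: 0.0526
gripper_force: 35.0
```

play_rows:
  rows:
    - {"slide":[0,0,0.007],"delta_rot":[0,0,0],"fingers":-1}
    - {"slide":[0,0,0],"delta_rot":[0,0,0],"fingers":-1}

```text
time_s: 13.0
tcp_pos: [0.5246, 0.2356, 0.0816]
eef_rot: [-179.9, 0.0, -101.3]
contact_force: [-5.0, -2.3, 13.4]
gripper_width: 0.0524
gripper_force: 35.0
```

The wrist force has gone from -3 N to +13 N, so the cup is on the tray floor. I'll release it and retract straight up.

play_rows:
  rows:
    - {"slide":[0,0,-0.007],"delta_rot":[0,0,0],"fingers":-1}
    - {"slide":[0,0,0],"delta_rot":[0,0,0],"fingers":0.5}
    - {"slide":[0,0,0],"delta_rot":[0,0,0],"fingers":1}
    - {"slide":[0,0,0],"delta_rot":[0,0,0],"fingers":1}
    - {"slide":[0,0,0],"delta_rot":[0,0,0],"fingers":1}
    - {"slide":[0,0,0],"delta_rot":[0,0,0],"fingers":1}

```text
time_s: 13.75
tcp_pos: [0.5243, 0.2355, 0.081]
eef_rot: [-180.0, -0.0, -101.3]
contact_force: [-0.1, 0.1, -0.1]
gripper_width: 0.0871
gripper_force: 0.0
```

play_rows:
  rows:
    - {"slide":[0,0,-0.05],"delta_rot":[0,0,0],"fingers":1}
    - {"slide":[0,0,-0.1],"delta_rot":[0,0,0],"fingers":1}
    - {"slide":[0,0,-0.15],"delta_rot":[0,0,0],"fingers":1}
    - {"slide":[0,0,-0.2],"delta_rot":[0,0,0],"fingers":1}
    - {"slide":[0,0,-0.2],"delta_rot":[0,0,0],"fingers":1}
    - {"slide":[0,0,0],"delta_rot":[0,0,0],"fingers":1}
    - {"slide":[0,0,0],"delta_rot":[0,0,0],"fingers":1}

```text
time_s: 14.62
tcp_pos: [0.5241, 0.2354, 0.1866]
eef_rot: [-180.0, 0.0, -101.4]
contact_force: [0.3, -0.3, -0.6]
gripper_width: 0.0878
gripper_force: 0.0
```

```bash
python3 s.py
python3 - <<'E'
from h import *
c=cam('scene');a=c['image'][110:300,150:400];cv2.imwrite('pics/p5.png',cv2.resize(a,None,fx=3,fy=3,interpolation=2))
E
```

```text
14.625 [0.52406764 0.23541802 0.18657053] [-1.79986951e+02  4.50822392e-02 -1.01350243e+02] [ 4.36820619e+01  1.28340569e+01 -1.55953146e+01 -1.72276637e-02
 -6.15262071e+01 -5.50241025e+01] [ 0.28409969 -0.32441936 -0.62654621] 0.08778850668592325 0.0
```

View pics/p5.png

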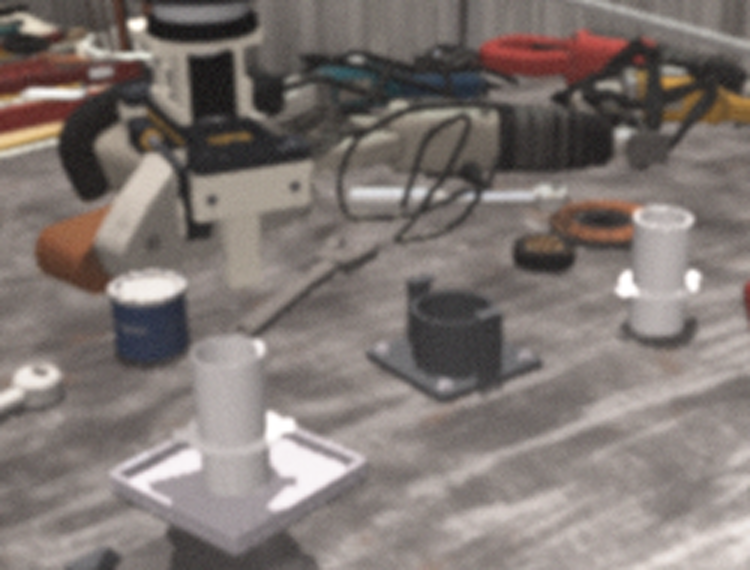

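The cup stands upright in the tray at (235,480), the gripper is clear above it, and the spare at (660,280) hasn't moved.

```bash
python3 -c "
from plant import r
print(r.close_job())"
```

```text
the job is handed in; nothing more can be done
None
```

I twisted the stuck cup free, lifted it out and set it upright and released on the tray floor; the spare cup looked unmoved in the last picture, and I handed the job in at about 15 s, with no verdict returned.

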